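# Inspect the bored mallet head with a rigid scope

## Task

Pull the blue-topped locating dowel out of the boring fixture, stand it upright in the green pot and let go of it. Then lift the yellow-handled inspection scope out of its stand and lower its stem through the guide hole into the bored mallet head, without touching the guide or the wood, until the red band on the stem is level with the top of the guide plate. Finish while still holding the scope there, upright, still and centred in the hole; leave the mallet, plane and chisel where they lie.

Things in the scene. Friction and masses are not known exactly. Their poses are not given: they have to be found in the camera images.
- fixture: Boring fixture, fixed to the bench: plywood base 220 x 100 x 15 mm; on it a brown wooden mallet head 150 x 70 x 65 mm between steel end stops with red knobs; 12 mm above that an aluminium guide plate 100 x 64 x 12 mm, the highest part (107 mm with its screws). A vertical 28 mm round hole runs through plate and head to the base. Origin under the base's centre, x along its length, hole on its z axis.
- guide_top (a point): Centre of the mouth of the guide hole, on the upper face of the guide plate, 104 mm above the bench; z up. At the start the dowel stands in the hole.
- bore_mid (a point): Centre of the bore in the mallet head, half-way down it, 47.5 mm above the bench and straight below guide_top. The bore's floor is 15 mm above the bench.
- dowel_mid (a point): Centre of the loose locating dowel: round, 24 mm in diameter, 150 mm long, pale wood with the top 30 mm blue, about 50 g; z along it to the blue end. It starts upright in the fixture's hole, standing on the base 15 mm above the bench, its top at 165 mm, so that 61 mm of it stand clear of the guide plate.
- pot_rim (a point): Centre of the mouth of the green round pot, 90 mm above the bench; z up. The pot is fixed to the bench: outer diameter 62 mm, inner diameter 52 mm, inner floor 6 mm above the bench, with a flat foot of 90 mm diameter. It starts empty.
- scope_handle (a point): Centre of the scope's yellow handle: round, 30 mm in diameter, 70 mm long. A steel stem (10 mm diameter, 120 mm long) runs on down from it to the tip, 155 mm below this point. z up along the axis. About 150 g, loose. It starts upright in its stand, the underside of the handle resting on the stand's tube, this point 170 mm above the bench.
- scope_band (a point): Middle of the red band on the scope's stem; the band is 20 mm tall, its middle 56.5 mm above the tip and 98.5 mm below scope_handle.
- scope_tip (a point): Lower end of the scope's stem, on its axis.
- dowel: The locating dowel; origin at the centre of its lower end, z along it to the blue end.
- scope: The inspection scope; origin at the tip of its stem, z along it to the handle.
- pot: The green pot; origin at the centre of its underside, z up.
- stand: The scope's stand, fixed to the bench: a square dark foot of 90 mm and an upright grey tube, 38 mm across, bore 16 mm, its top 135 mm above the bench; origin at the centre of its underside, z up.
- mallet: Bystander: a joiner's wooden mallet lying flat, head 65 x 140 x 70 mm, about 300 mm long in all; origin on the bench under the middle of its handle, x towards the head.
- plane: Bystander: a block plane, 160 x 50 mm, about 60 mm tall; origin at the centre of its sole, x along it.
- chisel: Bystander: a chisel with an orange handle lying on the bench, 240 mm long, 22 mm thick; origin near the middle of its length, x towards the blade.
Mind the look-alikes: they are no part of the job. Leave any turquoise look-alike of the fixture alone.

How it is judged:
By the outcome, as a careful person would: the job done as asked, in the order asked, and still so for the second after the job is handed in, while the arm keeps its last pose, push and grip.
It also fails if it takes over 54 s, if anything falls off the work surface, if the arm or the gripper's body presses on something with over 40 N, if the wrist force passes 120 N, or if a joint passes its speed limit or range.

## Robot

A 7-joint arm with a two-finger parallel gripper is mounted at the origin on the work surface. World frame = base frame: x ahead of the robot, y to its left, z up, the work surface at z = 0. Lengths are in mm, angles in degrees, forces in N, time in s.
With the tool pointing down it reaches from about 350 to 900 mm from the base axis. Payload 8.1 kg.
Tool frame: the origin (TCP) lies on the centre line of the jaws, within the pads' length; the fingertips stand 17 mm ahead of it and the grasp point (between the pads) lies 2 mm behind it; z points along the fingers, y is the line along which they close (so a half turn about z gives the same grasp; the last joint's range is limited). The gripper opens to 85 mm and grips with 20 to 120 N. Pads are 22 mm wide; open, the fingers measure 114 mm over their backs; the gripper's body (76 mm by 85 mm) begins 54 mm behind the grasp point. The pads swing forward as they close: fully open they stand 13 mm farther back than shut.
Start: joints at [-77.899, 24.895, 1.432, 90.138, -0.665, 64.973, -4.303], TCP at [192.949, 594.484, 248.323] pointing down, gripper open.
Joint ranges: [-149.89, 149.89], [-25.12, 119.58], [-72.63, 75.52], [4.76, 147.25], [-75.54, 255.54], [6.69, 114.76], [-157.13, 157.13]. Speed limits (degrees/s): [127.2, 127.2, 172.46, 172.46, 180, 180, 180].

## Interface

Orientations are given as [roll, pitch, yaw] about the fixed x, y, z axes, in that order (R = Rz(yaw) Ry(pitch) Rx(roll)).
In Python, from station import robot, cams gives the robot as it stands.
- The arm moves only by the tool send_rows, never from a script. Its argument "rows" is one flat list of numbers, 6 for each row, row after row: the shift along the world's x, y, z in m, then the turn, a rotation vector about the world's x, y, z in degrees. A call has 1 to 20 rows; each row shifts and turns the commanded pose from where the row before left it; what a row does not reach is not made up. A row lasts 1/12 s, in which the tool goes at most 41.7 mm and 7.16 degrees, less where a joint would pass 70% of its speed; a pose out of reach is approached as far as the arm can. A call with a gripper value outside its range is refused whole. "claw" is the gripper's target within -1 to 1 (shut at 1, half-way at 0, fully open at -1), set as the call begins (left out, the last holds). The fingers move at their own pace and stop on an object; the grip force is fixed at half the most. Time passes only in rows, so rows that do not move let the fingers close. It gives the time, the measured TCP pose, the force, the opening and the grip force at its end, in the units of the state.
- robot.sense(): the state, without advancing time (a new reading comes with each control period).
- cams.capture(name): name is "side" or "top"; returns the picture (480x640x3 uint8, blue, green, red); there is no depth.
- cams.get_calibration(name): a dict with "fx", "fy", "cx", "cy" (pixels), "D" ([k1, k2, p1, p2, k3] as OpenCV has them; the pictures are not rectified), "extrinsics" (4x4, takes a point from camera to world coordinates). Camera axes: x right, y down, z forward; pixel columns grow to the right and rows downward; lengths in mm; the calibration is good to about 2 mm. A picture is of the moment at which its call begins. get_calibration takes no time and is no camera call.
- robot.hand_in(): hands the job in; it is judged then, once.
Trained networks look in the newest picture that a camera, given by its name, has taken for a name from the list of things; names that differ only in an ending like _2 or _b are one class to them, and where a whole thing is asked for, a point or a joint stands for the part that bears it (a point fixed in the world has none). Each returns a list of dicts, best first, with "confidence" (0 to 1); they miss things now and then, are a little off and sometimes report something else, mostly with a low value. They report only what shows in the picture. A call takes as long as a camera call. They do not tell look-alikes from the thing itself.
- cams.boxes_of(camera, thing): "centre" ([column, row] in pixels, amid what is visible of it).
The state is a dict: "time_s": time; "qpos": joint angles; "qvel": joint speeds; "joint_torque": joint torques, N m; "tcp_pos": TCP position; "orientation": TCP orientation; "ft_force": force on the tool from outside, world axes, zero at the start; "moment": the same for the moment, N m; "width": opening from 0.0 (shut) to 1.0 (fully open); "finger_force": force on a finger pad.
Only numpy, scipy, OpenCV 4.12 (cv2) and the standard library are available. Lean on these libraries where they do the work, as an engineer would, in place of code of your own. Each camera call takes 0.05 s, during which the arm holds its last target. There are 200 camera calls.

## Working session

There is one attempt and no reset: what is moved stays moved. The work goes in short steps, Python scripts to look and compute and a tool call to move; the robot and the scene stay as the last step left them, time stands still between calls to the robot, and variables do not carry over. Pictures are saved under pics/ and viewed, at most 10 in all, crops included, and the job is handed in when it is done.

Besides the shell and the picture viewer there is one more tool, called after "Request:" as name(argument=value, ...) on one line, values as JSON. send_rows: Moves the arm, as the interface text tells. Its arguments: {"type":"object","properties":{"rows":{"type":"array","items":{"type":"number"}},"claw":{"type":"number"}},"required":["rows"]}

```bash
mkdir -p pics
python3 - <<'E'
from station import robot,cams
import cv2,numpy as np
for n in("side","top"):
    im=cams.capture(n);cv2.imwrite(f"pics/{n}0.png",im)
    c=cams.get_calibration(n);print(n,c)
    for t in("fixture","dowel","pot","scope","stand","scope_handle"):
        print(t,[(np.round(b["centre"]),round(b["confidence"],2)) for b in cams.boxes_of(n,t)])
print(robot.sense())
E
```

```text
side {'fx': 580.5177551620095, 'fy': 580.5177551620095, 'cx': 317.1272194431212, 'cy': 238.3703935474463, 'D': array([-0.09718415,  0.        ,  0.        ,  0.        ,  0.        ]), 'extrinsics': array([[ 9.70267516e-01, -1.45188987e-01,  1.93652022e-01,
         3.68316025e+02],
       [-2.40995958e-01, -5.05475415e-01,  8.28501994e-01,
        -1.13062553e+03],
       [-2.24030290e-02, -8.50537926e-01, -5.25436334e-01,
         8.40917965e+02],
       [ 0.00000000e+00,  0.00000000e+00,  0.00000000e+00,
         1.00000000e+00]])}
fixture [(array([340., 216.]), 0.66), (array([290., 284.]), 0.58)]
dowel [(array([286., 248.]), 0.56)]
pot [(array([245., 223.]), 0.74)]
scope [(array([292., 311.]), 0.76)]
stand [(array([298., 369.]), 0.6)]
scope_handle [(array([290., 313.]), 0.78)]
top {'fx': 548.1937120015905, 'fy': 548.1937120015905, 'cx': 312.1592442816044, 'cy': 239.82976988346368, 'D': array([0.03693109, 0.        , 0.        , 0.        , 0.        ]), 'extrinsics': array([[-4.67918451e-04, -9.93636972e-01,  1.12629252e-01,
         4.67586158e+02],
       [-9.99996989e-01,  1.9
[... 541 characters left out ...]
e_s': 0.7, 'qpos': array([-77.90049197,  24.89331814,   1.43370717,  90.13782794,
        -0.66381503,  64.97422534,  -4.30375867]), 'qvel': array([-0.16867282,  0.04892201, -0.07446981,  0.02242589,  0.09150731,
        0.08011173, -0.05203336]), 'joint_torque': array([-9.35851822e-04, -6.70122099e+01,  1.02344368e+00, -3.16517758e+01,
        1.56003545e-02,  2.29207857e-03, -3.56546502e-05]), 'tcp_pos': array([192.95290072, 594.47836997, 248.3408078 ]), 'orientation': array([1.79996902e+02, 1.70437915e-03, 1.62015389e+02]), 'ft_force': array([-0.06165145, -0.11782677, -0.43691042]), 'moment': array([ 0.02722805, -0.01248371, -0.00865722]), 'finger_force': 0.0, 'width': 0.9960037178077815}
```

View pics/side0.png

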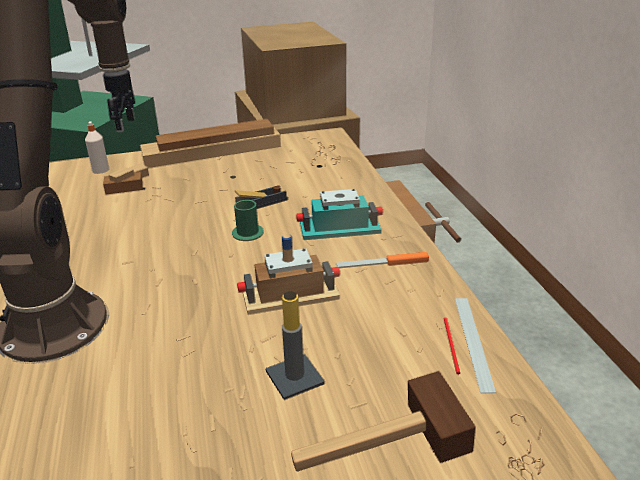

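View pics/top0.png

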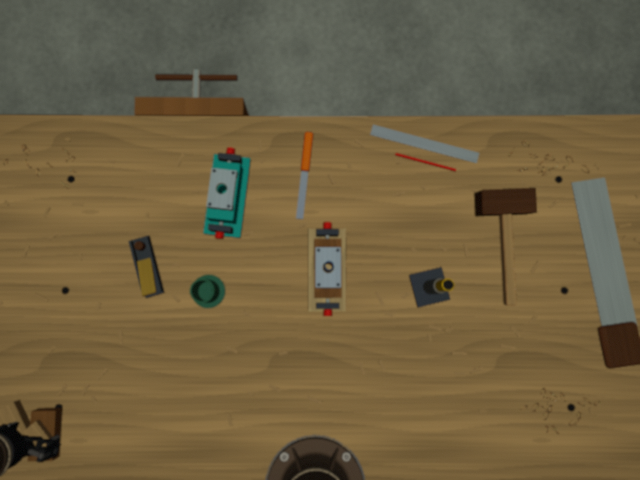

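Side view: fixture about (290,270) with blue dowel top (287,240), pot (247,218), scope handle (290,310), turquoise decoy (340,212). Top view: fixture hole (328,267), pot (208,291), scope (445,285). Next, finer measurement.

```bash
cat > h.py <<'E'
from station import robot,cams
import cv2,numpy as np
def cal(n):
    c=cams.get_calibration(n);K=np.array([[c["fx"],0,c["cx"]],[0,c["fy"],c["cy"]],[0,0,1.]]);return K,c["D"],c["extrinsics"]
def at_z(n,uv,z):
    K,D,E=cal(n);p=cv2.undistortPoints(np.array(uv,float).reshape(-1,1,2),K,D).reshape(-1,2)
    d=np.c_[p,np.ones(len(p))]@E[:3,:3].T;o=E[:3,3];return o+d*((z-o[2])/d[:,2])[:,None]
def proj(n,P):
    K,D,E=cal(n);T=np.linalg.inv(E);return cv2.projectPoints(np.array(P,float).reshape(-1,1,3),cv2.Rodrigues(T[:3,:3])[0],T[:3,3],K,D)[0].reshape(-1,2)
E
python3 - <<'E'
from h import *
s=cv2.imread("pics/side0.png");t=cv2.imread("pics/top0.png")
def crop(im,c,r,w=38,k=5):return cv2.resize(im[r-w:r+w,c-w:c+w],None,fx=k,fy=k,interpolation=cv2.INTER_CUBIC)
a=np.hstack([crop(t,328,267),crop(t,437,285)]);b=np.hstack([crop(t,208,292),crop(s,288,262)])
m=np.vstack([a,b]);cv2.imwrite("pics/m.png",m[:,:]) ;m=cv2.resize(m,(600,600));cv2.imwrite("pics/m.png",m)
def blob(im,lo,hi,c,r,w=30):
    h=cv2.cvtColor(im,cv2.COLOR_BGR2HSV);k=cv2.inRange(h,lo,hi);M=np.zeros_like(k);M[r-w:r+w,c-w:c+w]=1
    ys,xs=np.nonzero(k*M);return len(xs),xs.mean().round(1),ys.mean().round(1),xs.min(),xs.max(),ys.min(),ys.max()
print("blue side",blob(s,(100,110,20),(125,255,255),287,245,15))
print("yel side",blob(s,(15,120,60),(35,255,255),290,310,25))
print("yel top",blob(t,(18,150,30),(35,255,255),445,285,15))
print("green top",blob(t,(60,90,10),(90,255,255),208,292,25))
print("green side",blob(s,(60,90,10),(90,255,255),247,218,28))
for P in (at_z("top",(328,267),165)[0],):print(P)
print(at_z("top",[(328,267),(208,291)],104), at_z("side",[(287,237)],165))
E
```

```text
blue side (98, np.float64(286.6), np.float64(242.7), np.int64(282), np.int64(291), np.int64(237), np.int64(248))
yel side (650, np.float64(289.3), np.float64(307.9), np.int64(265), np.int64(314), np.int64(285), np.int64(329))
yel top (151, np.float64(444.4), np.float64(284.7), np.int64(436), np.int64(454), np.int64(278), np.int64(291))
green top (791, np.float64(207.6), np.float64(290.8), np.int64(191), np.int64(223), np.int64(276), np.int64(306))
green side (623, np.float64(246.8), np.float64(223.3), np.int64(232), np.int64(262), np.int64(200), np.int64(239))
[550.15236453 -29.79173672 165.        ]
[[554.02147611 -31.70446393 104.        ]
 [494.88095238 265.04881391 104.        ]] [[554.19945205 -40.63860855 165.        ]]
```

View pics/m.png

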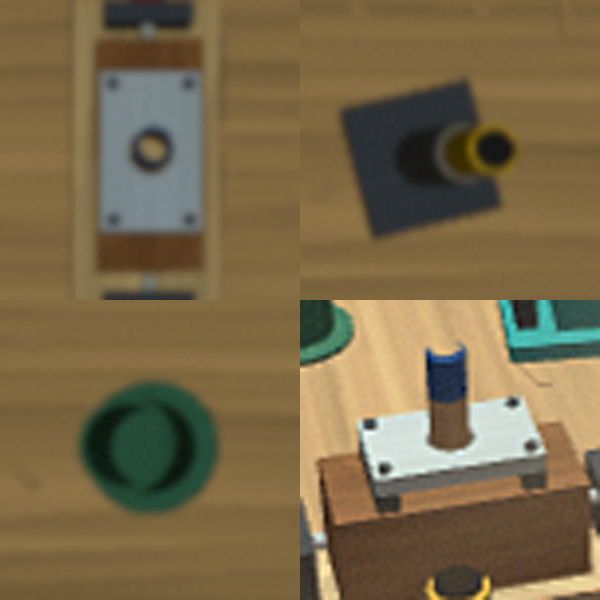

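The mosaic shows the guide plate's screws (centre at top-view pixel (327.9,266.8) and side-view pixel (287.4,257.8)), the dowel in the hole, the pot foot at top (≈246−38.., 292) and the handle top at (447.8,284.4). I'll fit each of these in both views.

Run:
```python
from h import *
from scipy.optimize import minimize
s=cv2.imread("pics/side0.png");t=cv2.imread("pics/top0.png")
f=lambda n,u,z:print(n,at_z(n,u,z).round(1).tolist())
T=lambda x,y,c,r:((x+.5)/3.947-.5+c,(y+.5)/3.947-.5+r)
print("screws107");f("top",[T(x,y,290,229) for x,y in((112,82),(188,82),(190,219),(114,220))]+[T(151,150.7,290,229)],107)
f("side",[T(x-300,y-300,250,224) for x,y in((370,423),(512,402),(531,446),(384,469))],107)
print("dowel top");f("top",T(153,150,290,229),165);f("side",T(146,51,250,224),165)
print("handle top");f("top",T(194,149,399,247),205);f("side",T(158,287,250,224),205)
print("foot");f("top",[T(x-300,y,399,247) for x,y in((340,108),(466,79),(500,208),(374,238))],8)
def cyl(n,x,y,parts,M):
    a=np.linspace(0,2*np.pi,40);m=np.zeros(M,np.uint8)
    for r,z0,z1 in parts:
        P=np.vstack([np.c_[x+r*np.cos(a),y+r*np.sin(a),np.full(40,z)] for z in(z0,z1)])
        h=cv2.convexHull(proj(n,P).astype(np.float32))
        cv2.fillConvexPoly(m,np.round(h*16).astype(np.int32),255,cv2.LINE_AA,4)
    return m/255.
def fit(n,im,lo,hi,parts,x,y,c,w):
    k=cv2.inRange(cv2.cvtColor(im,cv2.COLOR_BGR2HSV),lo,hi)
    k=cv2.morphologyEx(k,cv2.MORPH_CLOSE,np.ones((9,9)));k=k/255.
    M=k*0;M[c[1]-w:c[1]+w,c[0]-w:c[0]+w]=1
    r=minimize(lambda p:np.abs(cyl(n,p[0],p[1],parts,k.shape)-k)[M>0].sum(),(x,y),method="Nelder-Mead",options=dict(initial_simplex=[(x,y),(x+10,y),(x,y+10)]))
    print(n,r.x.round(1),r.fun.round(0))
print("pot")
pp=[(45,0,5),(31,0,90)]
fit("top",t,(60,80,5),(95,255,255),pp,495,265,(208,292),30)
fit("side",s,(60,80,5),(95,255,255),pp,495,265,(247,218),24)
print("handle");
for n,im,c in(("top",t,(445,285)),("side",s,(290,308))):
  fit(n,im,(18,150,30),(35,255,255),[(15,135,205)],510,-300,c,24 if n=="side" else 16)
```

```text
screws107
top [[597.7, -6.9, 107.0], [597.7, -54.8, 107.0], [511.5, -55.6, 107.0], [510.9, -8.0, 107.0], [554.3, -31.3, 107.0]]
side [[510.8, -11.7, 107.0], [595.9, -12.4, 107.0], [596.1, -60.9, 107.0], [510.4, -60.9, 107.0]]
dowel top
top [[551.0, -30.7, 165.0]]
side [[553.8, -38.5, 165.0]]
handle top
top [[507.8, -302.7, 205.0]]
side [[507.3, -306.9, 205.0]]
foot
top [[541.5, -249.2, 8.0], [561.1, -334.3, 8.0], [474.8, -354.5, 8.0], [454.8, -270.0, 8.0]]
pot
top [497.8 280. ] 212.0
side [497.6 288.9] 151.0
handle
top [ 508.1 -303.8] 57.0
side [ 502.6 -328.8] 161.0
```

Request:
send_rows(rows=[0.018, -0.0314, 0, 0, 0, 0.9, 0.018, -0.0314, 0, 0, 0, 0.9, 0.018, -0.0314, 0, 0, 0, 0.9, 0.018, -0.0314, 0, 0, 0, 0.9, 0.018, -0.0314, 0, 0, 0, 0.9, 0.018, -0.0314, 0, 0, 0, 0.9, 0.018, -0.0314, 0, 0, 0, 0.9, 0.018, -0.0314, 0, 0, 0, 0.9, 0.018, -0.0314, 0, 0, 0, 0.9, 0.018, -0.0314, 0, 0, 0, 0.9, 0.018, -0.0314, 0, 0, 0, 0.9, 0.018, -0.0314, 0, 0, 0, 0.9, 0.018, -0.0314, 0, 0, 0, 0.9, 0.018, -0.0314, 0, 0, 0, 0.9, 0.018, -0.0314, 0, 0, 0, 0.9, 0.018, -0.0314, 0, 0, 0, 0.9, 0.018, -0.0314, 0, 0, 0, 0.9, 0.018, -0.0314, 0, 0, 0, 0.9, 0.018, -0.0314, 0, 0, 0, 0.9, 0.018, -0.0314, 0, 0, 0, 0.9], claw=-1)

```text
time_s: 2.37
tcp_pos: [553.7, -35.2, 248.6]
orientation: [180.0, 0.0, -179.9]
ft_force: [0.8, 0.3, 0.2]
width: 1.004
finger_force: 0.0
```

Run:
```python
from h import *
q=robot.sense();print(q["tcp_pos"].round(1),q["orientation"].round(1),q["qpos"].round(0),q["ft_force"].round(1),q["moment"].round(2))
s=cams.capture("side");cv2.imwrite("pics/s1.png",s)
cv2.imwrite("pics/s1c.png",cv2.resize(s[120:300,220:380],None,fx=3.3,fy=3.3,interpolation=cv2.INTER_CUBIC))
p=q["tcp_pos"]
print(proj("side",[p,p+[0,57,-4],p-[0,57,4]]).round(1).tolist())
```

```text
[553.7 -35.2 248.6] [ 180.     0.  -179.9] [-17.  19.  19. 101.  -7.  61.  95.] [0.8 0.3 0.2] [-0.   -0.04 -0.03]
[[284.3, 202.9], [279.5, 192.9], [289.7, 217.0]]
```

View pics/s1c.png

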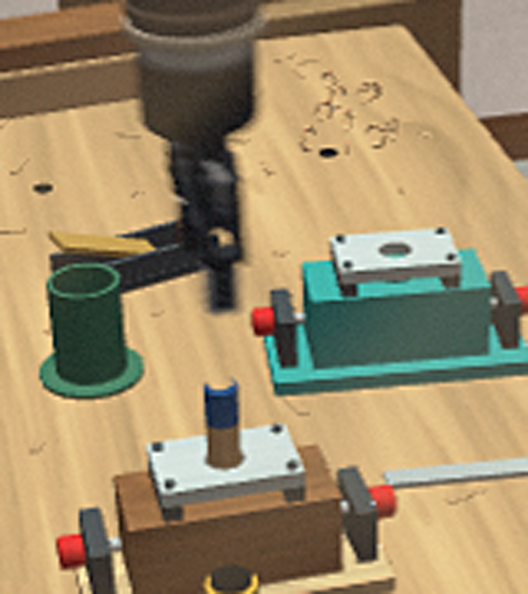

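Near fingertip at about (287,214), within 2–4 mm of the projection. I'll descend open, narrow the jaws to just wider than the dowel, then compare.

Request:
send_rows(rows=[0, 0, -0.0275, 0, 0, 0, 0, 0, -0.0275, 0, 0, 0, 0, 0, -0.0275, 0, 0, 0, 0, 0, -0.0275, 0, 0, 0, 0, 0, 0, 0, 0, 0], claw=-1)

```text
time_s: 2.83
tcp_pos: [549.8, -33.1, 133.9]
orientation: [-180.0, -0.4, -180.0]
ft_force: [0.4, 0.7, -0.1]
width: 1.002
finger_force: 0.0
```

Request:
send_rows(rows=[0, 0, 0, 0, 0, 0, 0, 0, 0, 0, 0, 0, 0, 0, 0, 0, 0, 0, 0, 0, 0, 0, 0, 0, 0, 0, 0, 0, 0, 0, 0, 0, 0, 0, 0, 0], claw=0.1)

```text
time_s: 3.33
tcp_pos: [553.4, -33.4, 139.2]
orientation: [180.0, 0.1, -180.0]
ft_force: [-0.8, 0.3, 0.7]
width: 0.45
finger_force: 0.0
```

Run:
```python
from h import *
q=robot.sense();print(q["tcp_pos"].round(1),q["width"],q["ft_force"].round(1))
s=cams.capture("side");t=cams.capture("top");c=lambda i,x,y:cv2.resize(i[y-40:y+40,x-30:x+30],None,fx=6,fy=6,interpolation=cv2.INTER_CUBIC)
cv2.imwrite("pics/s2.png",np.hstack([c(s,287,245),c(t,328,267)]))
```

```text
[553.4 -33.4 139.2] 0.44963622453113095 [-0.8  0.3  0.7]
```

View pics/s2.png

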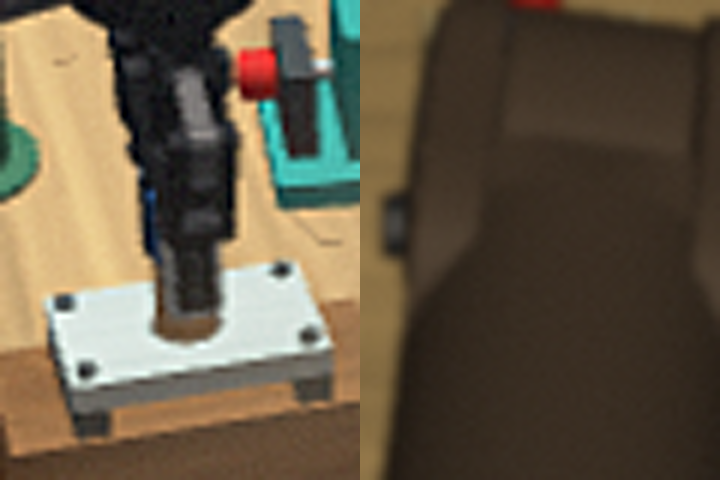

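Finger sits over the dowel, slightly left in the crop (x perhaps 2 mm short). Nudge x and close.

Request:
send_rows(rows=[0.002, 0, 0, 0, 0, 0, 0, 0, 0, 0, 0, 0, 0, 0, 0, 0, 0, 0, 0, 0, 0, 0, 0, 0], claw=0.35)

```text
time_s: 3.77
tcp_pos: [555.0, -33.5, 138.3]
orientation: [-180.0, -0.0, -180.0]
ft_force: [0.2, -0.7, 0.4]
width: 0.323
finger_force: 0.0
```

Request:
send_rows(rows=[0, 0, 0, 0, 0, 0, 0, 0, 0, 0, 0, 0, 0, 0, 0, 0, 0, 0, 0, 0, 0, 0, 0, 0], claw=1)

```text
time_s: 4.1
tcp_pos: [555.0, -33.3, 138.4]
orientation: [180.0, 0.0, -180.0]
ft_force: [-0.3, 0.5, 2.4]
width: 0.26
finger_force: 58.8
```

Gripped with no side load. While in the hole, I'll use the dowel as a feeler to find the hole centre.

Request:
send_rows(rows=[0, 0, 0.01, 0, 0, 0, 0, 0, 0, 0, 0, 0, 0, 0.002, 0, 0, 0, 0, 0, 0, 0, 0, 0, 0, 0, 0, 0, 0, 0, 0])

```text
time_s: 4.52
tcp_pos: [554.8, -31.3, 148.2]
orientation: [180.0, -0.0, -180.0]
ft_force: [-0.6, -0.1, -0.2]
width: 0.264
finger_force: 58.7
```

Request:
send_rows(rows=[0, -0.004, 0, 0, 0, 0, 0, 0, 0, 0, 0, 0, 0, 0, 0, 0, 0, 0])

```text
time_s: 4.77
tcp_pos: [554.8, -34.6, 148.1]
orientation: [179.9, -0.0, -179.9]
ft_force: [-1.0, 5.0, -0.8]
width: 0.263
finger_force: 59.2
```

Request:
send_rows(rows=[0.002, 0.002, 0, 0, 0, 0, 0, 0, 0, 0, 0, 0, 0, 0, 0, 0, 0, 0])

```text
time_s: 5.02
tcp_pos: [556.7, -33.6, 148.1]
orientation: [-180.0, -0.0, -180.0]
ft_force: [-1.1, 1.9, -0.9]
width: 0.265
finger_force: 59.1
```

Request:
send_rows(rows=[-0.004, 0, 0, 0, 0, 0, 0, 0, 0, 0, 0, 0, 0, 0, 0, 0, 0, 0])

```text
time_s: 5.27
tcp_pos: [553.2, -33.8, 148.5]
orientation: [-180.0, 0.1, -180.0]
ft_force: [2.0, -0.2, -1.0]
width: 0.267
finger_force: 59.0
```

Request:
send_rows(rows=[0.0025, 0.0045, 0, 0, 0, 0, 0, 0, 0, 0, 0, 0, 0, 0, 0, 0, 0, 0])

```text
time_s: 5.52
tcp_pos: [555.4, -30.0, 148.4]
orientation: [-179.9, -0.0, 180.0]
ft_force: [-0.3, -3.1, 1.1]
width: 0.263
finger_force: 59.3
```

Request:
send_rows(rows=[0.003, -0.0035, 0, 0, 0, 0, 0, 0, 0, 0, 0, 0, 0, 0, 0, 0, 0, 0])

```text
time_s: 5.77
tcp_pos: [557.6, -32.4, 147.9]
orientation: [180.0, -0.1, -180.0]
ft_force: [-4.8, -0.5, 1.6]
width: 0.266
finger_force: 59.6
```

Request:
send_rows(rows=[-0.006, 0, 0, 0, 0, 0, 0, 0, 0, 0, 0, 0, 0, 0, 0, 0, 0, 0])

```text
time_s: 6.02
tcp_pos: [552.9, -32.3, 148.6]
orientation: [180.0, 0.1, -180.0]
ft_force: [0.8, 0.5, -1.7]
width: 0.266
finger_force: 59.4
```

Hole centre: TCP (555.2, −32.3). Lift out, and compute the pot rim meanwhile.

Request:
send_rows(rows=[0.003, 0, 0, 0, 0, 0, 0, 0, 0.015, 0, 0, 0, 0, 0, 0.015, 0, 0, 0, 0, 0, 0.025, 0, 0, 0, 0, 0, 0.025, 0, 0, 0, 0, 0, 0.025, 0, 0, 0, 0, 0, 0, 0, 0, 0])

```text
time_s: 6.6
tcp_pos: [558.1, -32.8, 258.2]
orientation: [180.0, 0.4, -180.0]
ft_force: [0.4, 0.3, 0.3]
width: 0.263
finger_force: 59.4
```

Run:
```python
from h import *
print(at_z("side",[(245.4,205.0)],90),at_z("side",[(287.4,257.8)],107),at_z("top",[(208,290.9)],4))
s=cams.capture("side");c=lambda i,x,y,w=40:cv2.resize(i[y-w:y+w,x-w:x+w],(400,400),interpolation=cv2.INTER_CUBIC)
t=cams.capture("top")
cv2.imwrite("pics/s3.png",np.hstack([c(s,270,215,60),c(t,208,292,25)]))
```

```text
[[498.16925713 276.21670421  90.        ]] [[552.9847187  -36.68704194 107.        ]] [[497.14782173 283.69543336   4.        ]]
```

View pics/s3.png

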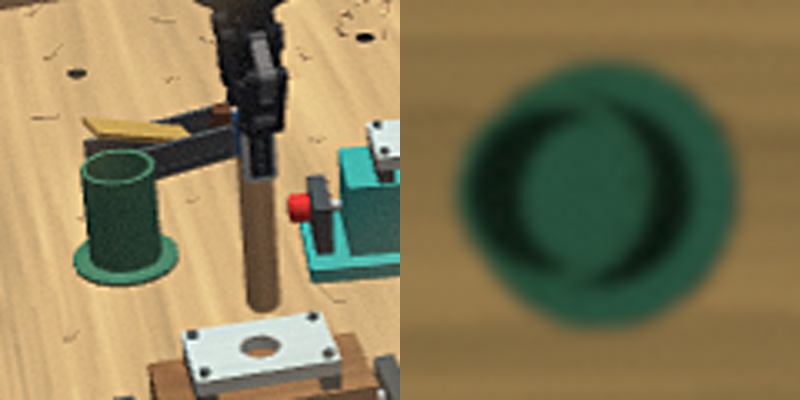

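Dowel is out, upright, its lower end at side crop (262,305). Pot rim at (118,165). Carrying it over the pot.

Request:
send_rows(rows=[-0.0056, 0.0314, 0, 0, 0, 0, -0.0056, 0.0314, 0, 0, 0, 0, -0.0056, 0.0314, 0, 0, 0, 0, -0.0056, 0.0314, 0, 0, 0, 0, -0.0056, 0.0314, 0, 0, 0, 0, -0.0056, 0.0314, 0, 0, 0, 0, -0.0056, 0.0314, 0, 0, 0, 0, -0.0056, 0.0314, 0, 0, 0, 0, -0.0056, 0.0314, 0, 0, 0, 0, -0.0056, 0.0314, 0, 0, 0, 0, 0, 0, 0, 0, 0, 0, 0, 0, 0, 0, 0, 0, 0, 0, 0, 0, 0, 0])

```text
time_s: 7.78
tcp_pos: [499.2, 280.8, 252.2]
orientation: [-179.9, -0.1, -180.0]
ft_force: [-0.8, -0.7, 0.4]
width: 0.264
finger_force: 59.4
```

Run:
```python
from h import *
s=cams.capture("side");print(robot.sense()["tcp_pos"])
cv2.imwrite("pics/s4.png",cv2.resize(s[140:260,190:310],(480,480),interpolation=cv2.INTER_CUBIC))
```

```text
[499.52149396 280.09460893 252.46702938]
```

View pics/s4.png

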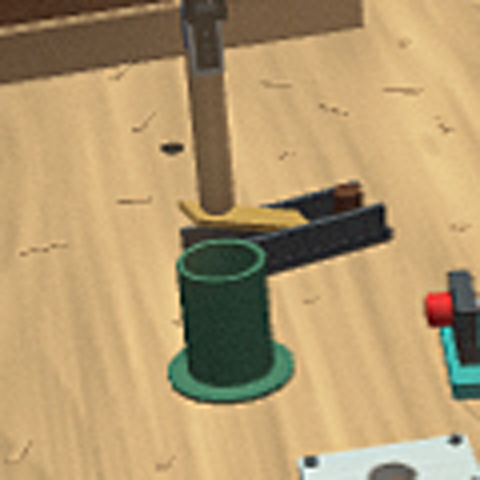

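Run:
```python
from h import *
P=lambda x,y:((x+.5)/4-.5+190,(y+.5)/4-.5+140)
print(proj("side",[[499.5,280,129],[499.5,280,90]]),P(217,207),P(221.5,261))
print(at_z("side",[P(217,207)],129),at_z("side",[P(221.5,261)],90))
```

```text
[[244.4607841  191.61733234]
 [245.69165487 204.30329909]] (243.875, 191.375) (245.0, 204.875)
[[498.15997789 281.90198262 129.        ]] [[497.20812879 277.24933044  90.        ]]
```

Dowel end at (243.9,191.4), rim at (245,204.9): within 5 mm, so shift y by −3 mm and lower.

Request:
send_rows(rows=[0, -0.003, -0.02, 0, 0, 0, 0, 0, -0.02, 0, 0, 0, 0, 0, -0.02, 0, 0, 0, 0, 0, -0.02, 0, 0, 0, 0, 0, -0.02, 0, 0, 0, 0, 0, -0.015, 0, 0, 0, 0, 0, 0, 0, 0, 0, 0, 0, 0, 0, 0, 0])

```text
time_s: 8.5
tcp_pos: [499.5, 276.9, 137.9]
orientation: [-179.9, -0.1, 179.9]
ft_force: [-0.0, 1.2, -0.1]
width: 0.264
finger_force: 59.4
```

Request:
send_rows(rows=[0, 0, -0.002, 0, 0, 0, 0, 0, -0.002, 0, 0, 0, 0, 0, -0.002, 0, 0, 0, 0, 0, 0, 0, 0, 0, 0, 0, 0, 0, 0, 0])

```text
time_s: 8.92
tcp_pos: [499.5, 278.6, 132.7]
orientation: [180.0, 0.0, -180.0]
ft_force: [-0.3, -0.4, -1.1]
width: 0.263
finger_force: 59.4
```

Request:
send_rows(rows=[0, 0, -0.001, 0, 0, 0, 0, 0, -0.001, 0, 0, 0, 0, 0, -0.001, 0, 0, 0, 0, 0, 0, 0, 0, 0, 0, 0, 0, 0, 0, 0])

```text
time_s: 9.33
tcp_pos: [499.5, 278.6, 129.4]
orientation: [180.0, 0.0, -180.0]
ft_force: [-0.2, 0.6, 0.8]
width: 0.265
finger_force: 59.6
```

Request:
send_rows(rows=[0, 0, -0.0005, 0, 0, 0, 0, 0, -0.0005, 0, 0, 0, 0, 0, 0, 0, 0, 0, 0, 0, 0, 0, 0, 0])

```text
time_s: 9.67
tcp_pos: [500.0, 278.7, 129.4]
orientation: [179.9, 0.1, -180.0]
ft_force: [-0.8, -1.4, 10.3]
width: 0.262
finger_force: 60.4
```

On the floor (10 N). Relieve slightly and release gently.

Request:
send_rows(rows=[0, 0, 0.0008, 0, 0, 0, 0, 0, 0, 0, 0, 0, 0, 0, 0, 0, 0, 0])

```text
time_s: 9.92
tcp_pos: [499.7, 278.6, 129.4]
orientation: [180.0, 0.0, -180.0]
ft_force: [0.3, -0.6, 4.9]
width: 0.266
finger_force: 59.9
```

Request:
send_rows(rows=[0, 0, 0, 0, 0, 0, 0, 0, 0, 0, 0, 0, 0, 0, 0, 0, 0, 0, 0, 0, 0, 0, 0, 0], claw=0.2)

```text
time_s: 10.25
tcp_pos: [499.3, 278.4, 128.9]
orientation: [-180.0, -0.0, -180.0]
ft_force: [-0.8, 0.7, 0.4]
width: 0.399
finger_force: 0.0
```

Request:
send_rows(rows=[0, 0, 0, 0, 0, 0, 0, 0, 0, 0, 0, 0, 0, 0, 0, 0, 0, 0, 0, 0, 0, 0, 0, 0], claw=-1)

```text
time_s: 10.58
tcp_pos: [499.4, 278.5, 129.1]
orientation: [180.0, -0.0, -180.0]
ft_force: [0.7, 0.0, -0.2]
width: 0.945
finger_force: 0.0
```

Request:
send_rows(rows=[0, 0, 0.015, 0, 0, 0, 0, 0, 0.025, 0, 0, 0, 0, 0, 0.03, 0, 0, 0, 0, 0, 0.03, 0, 0, 0, 0, 0, 0.03, 0, 0, 0, 0, 0, 0, 0, 0, 0, 0, 0, 0, 0, 0, 0])

```text
time_s: 11.17
tcp_pos: [500.3, 279.0, 261.0]
orientation: [179.9, 0.2, -180.0]
ft_force: [-0.1, 0.7, -0.2]
width: 0.999
finger_force: 0.0
```

Run:
```python
from h import *
s=cams.capture("side")
cv2.imwrite("pics/s5.png",cv2.resize(s[140:260,190:310],(480,480),interpolation=cv2.INTER_CUBIC))
```

```text
(no output)
```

View pics/s5.png

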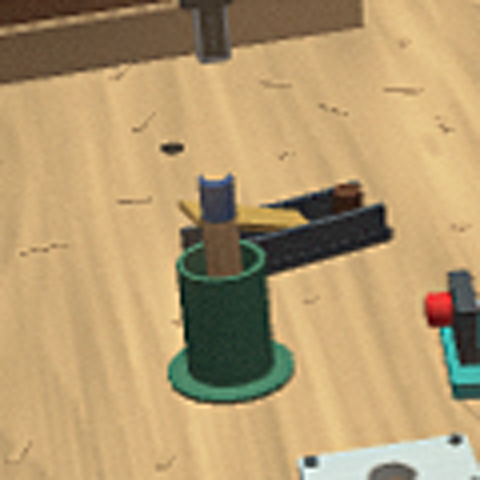

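Dowel stands upright in the pot (blue top at crop (217,195)). On to the scope at about (509, −303).

Request:
send_rows(rows=[0.0005, -0.0291, 0, 0, 0, 0, 0.0005, -0.0291, 0, 0, 0, 0, 0.0005, -0.0291, 0, 0, 0, 0, 0.0005, -0.0291, 0, 0, 0, 0, 0.0005, -0.0291, 0, 0, 0, 0, 0.0005, -0.0291, 0, 0, 0, 0, 0.0005, -0.0291, 0, 0, 0, 0, 0.0005, -0.0291, 0, 0, 0, 0, 0.0005, -0.0291, 0, 0, 0, 0, 0.0005, -0.0291, 0, 0, 0, 0, 0.0005, -0.0291, 0, 0, 0, 0, 0.0005, -0.0291, 0, 0, 0, 0, 0.0005, -0.0291, 0, 0, 0, 0, 0.0005, -0.0291, 0, 0, 0, 0, 0.0005, -0.0291, 0, 0, 0, 0, 0.0005, -0.0291, 0, 0, 0, 0, 0.0005, -0.0291, 0, 0, 0, 0, 0.0005, -0.0291, 0, 0, 0, 0, 0.0005, -0.0291, 0, 0, 0, 0, 0.0005, -0.0291, 0, 0, 0, 0])

```text
time_s: 12.88
tcp_pos: [508.6, -304.5, 257.4]
orientation: [179.9, -0.1, -180.0]
ft_force: [0.2, 0.3, 0.3]
width: 1.002
finger_force: 0.0
```

Request:
send_rows(rows=[0, 0, 0, 0, 0, 0, 0, 0, 0, 0, 0, 0, 0, 0, 0, 0, 0, 0, 0, 0, 0, 0, 0, 0])

```text
time_s: 13.22
tcp_pos: [509.5, -302.0, 258.2]
orientation: [179.9, -0.1, -179.9]
ft_force: [0.7, 0.3, 0.2]
width: 0.999
finger_force: 0.0
```

Request:
send_rows(rows=[0, -0.001, -0.02, 0, 0, 0, 0, 0, -0.02, 0, 0, 0, 0, 0, -0.02, 0, 0, 0, 0, 0, -0.02, 0, 0, 0, 0, 0, -0.0065, 0, 0, 0, 0, 0, 0, 0, 0, 0, 0, 0, 0, 0, 0, 0])

```text
time_s: 13.8
tcp_pos: [509.8, -303.9, 173.1]
orientation: [180.0, 0.0, -179.9]
ft_force: [-0.3, 1.0, 0.5]
width: 1.002
finger_force: 0.0
```

Request:
send_rows(rows=[0, 0, 0, 0, 0, 0, 0, 0, 0, 0, 0, 0, 0, 0, 0, 0, 0, 0, 0, 0, 0, 0, 0, 0, 0, 0, 0, 0, 0, 0, 0, 0, 0, 0, 0, 0], claw=0.15)

```text
time_s: 14.3
tcp_pos: [509.5, -304.6, 172.8]
orientation: [-180.0, 0.0, -180.0]
ft_force: [0.1, -0.1, 0.5]
width: 0.427
finger_force: 0.0
```

Request:
send_rows(rows=[0, 0, 0, 0, 0, 0, 0, 0, 0, 0, 0, 0, 0, 0, 0, 0, 0, 0, 0, 0, 0, 0, 0, 0], claw=1)

```text
time_s: 14.63
tcp_pos: [509.5, -304.5, 172.9]
orientation: [180.0, 0.0, -180.0]
ft_force: [-0.3, 2.6, 6.0]
width: 0.337
finger_force: 58.8
```

Run:
```python
from h import *
q=robot.sense()
for k in("tcp_pos","ft_force","moment","width","orientation","qpos"):print(k,np.round(q[k],2))
```

```text
tcp_pos [ 509.51 -304.47  172.89]
ft_force [-0.25  2.58  6.03]
moment [ 0.31  0.33 -0.01]
width 0.34
orientation [ 1.7999e+02  1.0000e-02 -1.7998e+02]
qpos [  8.13  27.24  25.08 101.47 -13.84  54.33 128.91]
```

Gripped. Lift out.

Request:
send_rows(rows=[0, 0, 0.005, 0, 0, 0, 0, 0, 0.01, 0, 0, 0, 0, 0, 0.02, 0, 0, 0, 0, 0, 0.02, 0, 0, 0, 0, 0, 0.02, 0, 0, 0, 0, 0, 0.02, 0, 0, 0, 0, 0, 0.02, 0, 0, 0, 0, 0, 0.015, 0, 0, 0, 0, 0, 0, 0, 0, 0, 0, 0, 0, 0, 0, 0, 0, 0, 0, 0, 0, 0])

```text
time_s: 15.55
tcp_pos: [509.1, -304.2, 301.8]
orientation: [180.0, -0.1, -180.0]
ft_force: [0.4, 0.4, -2.4]
width: 0.338
finger_force: 59.2
```

Request:
send_rows(rows=[0.0046, 0.0272, 0, 0, 0, 0, 0.0046, 0.0272, 0, 0, 0, 0, 0.0046, 0.0272, 0, 0, 0, 0, 0.0046, 0.0272, 0, 0, 0, 0, 0.0046, 0.0272, 0, 0, 0, 0, 0.0046, 0.0272, 0, 0, 0, 0, 0.0046, 0.0272, 0, 0, 0, 0, 0.0046, 0.0272, 0, 0, 0, 0, 0.0046, 0.0272, 0, 0, 0, 0, 0.0046, 0.0272, 0, 0, 0, 0, 0, 0, 0, 0, 0, 0, 0, 0, 0, 0, 0, 0, 0, 0, 0, 0, 0, 0, 0, 0, 0, 0, 0, 0])

```text
time_s: 16.72
tcp_pos: [555.0, -33.8, 302.0]
orientation: [-180.0, -0.1, 179.9]
ft_force: [0.1, -0.3, -2.3]
width: 0.338
finger_force: 59.4
```

Run:
```python
from h import *
q=robot.sense()
for k in("tcp_pos","ft_force","moment","orientation"):print(k,np.round(q[k],2))
s=cams.capture("side");cv2.imwrite("pics/s6full.png",s)
cv2.imwrite("pics/s6.png",cv2.resize(s[170:290,247:327],(533,800)[::1] if 0 else (400,600),interpolation=cv2.INTER_CUBIC))
```

```text
tcp_pos [554.96 -33.82 302.04]
ft_force [ 0.08 -0.3  -2.3 ]
moment [ 0.03 -0.01  0.04]
orientation [-1.7996e+02 -7.0000e-02  1.7992e+02]
```

View pics/s6.png

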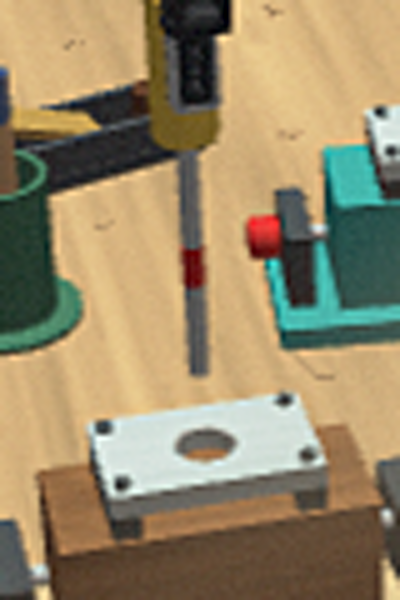

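Scope upright above the guide: tip at crop (199,374), hole mouth centre (207,445). Compute relative offset.

Run:
```python
from h import *
s=cv2.imread("pics/s6full.png").astype(float);q=robot.sense()["tcp_pos"]
P=lambda x,y:((x+.5)/5-.5+247,(y+.5)/5-.5+170)
print("img tip",P(199,374),"hole",P(207,445))
print(at_z("side",[P(199,374)],144.1),at_z("side",[P(207,445)],104),at_z("side",[P(117+89.5-0,442.5)],107))
# stem axis: darkness-weighted centroid relative to background per row
hsv=cv2.cvtColor(s.astype(np.uint8),cv2.COLOR_BGR2HSV)
for r in list(range(202,246,3)):
    w=np.clip(s[r,275:296].mean()*0+np.median(s[r,272:298,2])-s[r,272:298,2],0,None);w[w<25]=0
    b=s[r,272:298];d=np.clip(b.max(0)[2]*.8-b[:,2],0,None)
    x=np.arange(272,298);m=(x>280)&(x<291);d=d*m
    print(r,round((x*d).sum()/d.sum(),2),end="; ")
print()
# predicted line for vertical axis through tip
X=at_z("side",[P(199,374)],144.1)[0]
print(proj("side",[X,X+[0,0,40],X+[0,0,80],X+[0,0,120]]).round(2).tolist())
# hole: brown/dark inside ellipse on light plate
g=s[:,:,0];m=np.zeros(g.shape,np.uint8);m[252:266,278:298]=1
k=((g<130)&(m>0));ys,xs=np.nonzero(k);print("hole blob",len(xs),xs.mean(),ys.mean(),xs.min(),xs.max(),ys.min(),ys.max())
print(np.round(g[254:264,279:298]).astype(int))
```

```text
img tip (286.4, 244.4) hole (288.0, 258.6)
[[552.32452747 -37.84530407 144.1       ]] [[554.40769497 -35.84465501 104.        ]] [[553.84138785 -38.21648407 107.        ]]
202 284.06; 205 284.11; 208 284.13; 211 284.3; 214 284.53; 217 284.82; 220 284.9; 223 285.23; 226 285.22; 229 285.34; 232 285.62; 235 285.94; 238 285.9; 241 286.08; 244 286.26; 
[[286.4, 244.4], [285.49, 229.15], [284.56, 213.39], [283.61, 197.12]]
hole blob 58 287.6551724137931 258.55172413793105 282 293 256 261
[[218 218 220 220 220 220 224 226 225 223 224 224 225 223 219 218 219 218
  219]
 [218 220 222 222 225 225 213 205 189 165 177 203 213 220 225 224 222 223
  219]
 [219 223 224 221 187 150 115  77  83  77  77  85 127 178 217 225 222 218
  213]
 [222 225 225 188 119  86  94  95  95  90  90  92  81  82 135 204 222 217
  218]
 [222 226 211 137  87  97 102 100 100 100  96  92  85  79  94 172 227 221
  220]
 [220 223 202 117  89  99  99  98  96  90  84  89  86  82 123 194 225 219
  218]
 [222 226 212 146  98  84  71  69  71  71  67  66  65 101 180 233 219 219
  218]
 [223 223 227 227 180 110  82  85  80  71  86  98 119 189 231 224 221 217
  218]
 [223 222 222 225 232 225 197 189 157 154 193 242 233 224 219 213 213 214
  214]
 [222 220 223 222 223 223 226 228 228 227 225 219 218 214 217 215 213 217
  222]]
```

Offset needed: about +1.4 mm in x and +1.5 mm in y. Correct, then lower most of the way.

Request:
send_rows(rows=[0.0014, 0.0015, 0, 0, 0, 0, 0, 0, -0.01, 0, 0, 0, 0, 0, -0.01, 0, 0, 0, 0, 0, -0.006, 0, 0, 0, 0, 0, 0, 0, 0, 0, 0, 0, 0, 0, 0, 0, 0, 0, 0, 0, 0, 0])

```text
time_s: 17.35
tcp_pos: [556.9, -31.1, 276.7]
orientation: [-180.0, 0.0, -180.0]
ft_force: [0.5, -0.1, -0.9]
width: 0.341
finger_force: 59.4
```

```bash
cat >> h.py <<'E'
def stem(s,rows):
    s=s.astype(float);x=np.arange(272,300);o=[]
    for r in rows:
        b=s[r,272:300,2];d=np.clip(b.max()*.8-b,0,None)*((x>279)&(x<294));o.append((x*d).sum()/d.sum())
    return np.array(o)
E
python3 - <<'E'
from h import *
q=robot.sense();print(q["tcp_pos"].round(2),q["ft_force"].round(1),q["orientation"].round(2))
s=cams.capture("side");rows=np.arange(212,252,3);x=stem(s,rows);print(x.round(2))
p=np.polyfit(rows,x,1);print("slope",p[0],"x at 258.5:",np.polyval(p,258.5))
X=at_z("side",[(287.65,258.55)],104)[0];L=proj("side",[X,X+[0,0,20],X+[0,0,90]]);print(X,L.round(2).tolist())
print(s[248:264,288,:].tolist())
E
```

```text
[556.93 -31.11 276.67] [ 0.5 -0.1 -0.9] [-180.    0. -180.]
[285.17 285.24 285.56 285.74 285.84 286.12 286.21 286.34 286.7  286.78
 286.83 287.08 287.23 287.39]
slope 0.0576788465546853 x at 258.5: 287.85924268704684
[553.67447291 -35.42210245 104.        ] [[287.65, 258.55], [287.22, 251.23], [285.65, 224.68]]
[[88, 91, 91], [88, 93, 91], [90, 91, 93], [84, 90, 95], [78, 81, 87], [94, 99, 101], [220, 227, 210], [173, 183, 180], [79, 85, 88], [93, 99, 102], [99, 101, 103], [87, 106, 124], [68, 117, 166], [81, 118, 164], [158, 181, 190], [229, 231, 211]]
```

Axis lines up with the hole to 0.5 mm. Trim and lower.

Request:
send_rows(rows=[-0.0005, -0.0008, 0, 0, 0, 0, 0, 0, 0, 0, 0, 0, 0, 0, -0.008, 0, 0, 0, 0, 0, -0.008, 0, 0, 0, 0, 0, -0.008, 0, 0, 0, 0, 0, -0.008, 0, 0, 0, 0, 0, -0.008, 0, 0, 0, 0, 0, -0.008, 0, 0, 0, 0, 0, -0.008, 0, 0, 0, 0, 0, -0.008, 0, 0, 0, 0, 0, -0.004, 0, 0, 0, 0, 0, 0, 0, 0, 0, 0, 0, 0, 0, 0, 0, 0, 0, 0, 0, 0, 0])

```text
time_s: 18.57
tcp_pos: [556.7, -31.9, 209.0]
orientation: [180.0, 0.0, -180.0]
ft_force: [0.5, 0.3, -1.1]
width: 0.339
finger_force: 59.4
```

Run:
```python
from h import *
for i in range(6):
    s=cams.capture("side");q=robot.sense();print(q["tcp_pos"].round(2),q["ft_force"].round(1),q["orientation"].round(2))
cv2.imwrite("pics/s7.png",cv2.resize(s[215:275,258:318],(600,600),interpolation=cv2.INTER_CUBIC))
```

```text
[556.68 -31.84 209.09] [-0.  -0.1 -3.1] [ 1.7999e+02  5.0000e-02 -1.7999e+02]
[556.68 -31.83 209.11] [ 0.8  0.3 -2.2] [ 1.7999e+02  5.0000e-02 -1.7998e+02]
[556.63 -31.83 209.07] [ 0.3 -0.8 -1.9] [ 1.7999e+02  5.0000e-02 -1.7998e+02]
[556.6  -31.83 209.03] [ 0.2 -0.4 -2.2] [ 1.7999e+02  4.0000e-02 -1.7998e+02]
[556.54 -31.84 208.95] [-0.4 -0.1 -1.5] [ 1.7999e+02  4.0000e-02 -1.7998e+02]
[556.47 -31.77 208.85] [ 0.4 -0.2 -1.9] [ 1.7999e+02  3.0000e-02 -1.7998e+02]
```

View pics/s7.png

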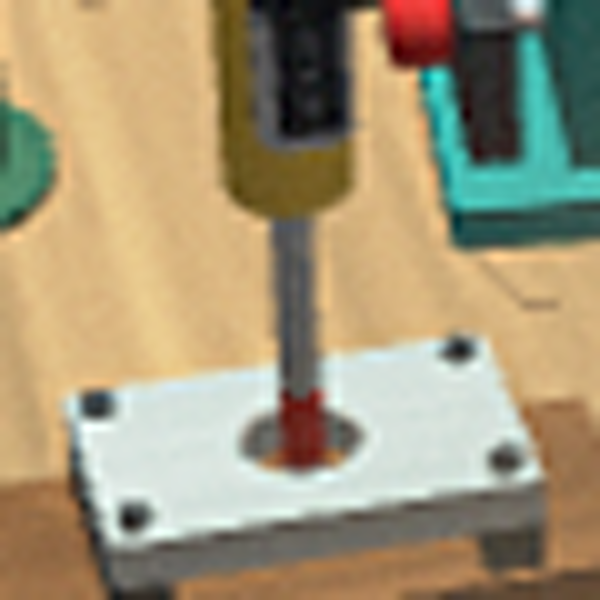

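Stem is centred left-right (302 vs hole 301); red band still a little high. Measure the band edges precisely.

Run:
```python
from h import *
s=np.mean([cams.capture("side").astype(float) for _ in range(6)],0)
for r in range(234,267):
    print(r,[tuple(s[r,c].round().astype(int).tolist()) for c in(287,288)], round(s[r,286:290,2].mean()-s[r,286:290,1].mean()))
X=at_z("side",[(287.65,258.55)],104)[0];f=np.array([-1.1,-4.9,0])
for e in(0,2,3.5,5):
  print(e,"band top/bot, handle bottom front:",proj("side",[X+f+[0,0,10+e],X+f+[0,0,-10+e],X+3*f+[0,0,63.5+e]]).round(2)[:,1])
print("hole front edge",proj("side",X+[-2.8*1.1,-2.8*4.9,0]),robot.sense()["tcp_pos"].round(2))
```

```text
234 [(37, 94, 115), (35, 93, 116)] 22
235 [(34, 91, 115), (35, 92, 116)] 23
236 [(40, 90, 112), (55, 98, 119)] 21
237 [(98, 91, 90), (102, 109, 116)] 7
238 [(90, 90, 91), (95, 102, 107)] 8
239 [(89, 91, 92), (90, 95, 98)] 7
240 [(87, 89, 91), (93, 97, 100)] 7
241 [(87, 90, 91), (92, 96, 100)] 7
242 [(86, 87, 89), (90, 93, 94)] 6
243 [(88, 91, 93), (87, 86, 85)] 5
244 [(86, 88, 91), (88, 87, 86)] 6
245 [(86, 88, 90), (87, 86, 84)] 5
246 [(88, 90, 91), (90, 88, 88)] 5
247 [(87, 88, 90), (90, 89, 90)] 4
248 [(86, 88, 89), (88, 89, 90)] 4
249 [(84, 87, 90), (88, 90, 91)] 5
250 [(85, 87, 90), (85, 88, 90)] 3
251 [(84, 87, 90), (82, 87, 91)] 1
252 [(83, 88, 91), (84, 89, 92)] 2
253 [(86, 90, 90), (87, 93, 94)] 2
254 [(85, 90, 95), (76, 81, 102)] 32
255 [(17, 26, 102), (21, 27, 107)] 77
256 [(27, 35, 104), (29, 36, 109)] 69
257 [(30, 38, 105), (32, 40, 111)] 68
258 [(30, 37, 104), (35, 43, 111)] 67
259 [(31, 40, 104), (36, 44, 113)] 65
260 [(25, 32, 100), (28, 36, 106)] 71
261 [(48, 53, 103), (48, 54, 106)] 46
262 [(158, 166, 166), (158, 165, 166)] -7
263 [(231, 236, 220), (230, 236, 220)] -16
264 [(222, 227, 215), (222, 228, 215)] -13
265 [(225, 230, 218), (221, 230, 215)] -15
266 [(212, 222, 206), (172, 181, 169)] -13
0 band top/bot, handle bottom front: [256.12 263.39 238.45]
2 band top/bot, handle bottom front: [255.38 262.67 237.68]
3.5 band top/bot, handle bottom front: [254.83 262.13 237.1 ]
5 band top/bot, handle bottom front: [254.28 261.58 236.52]
hole front edge [[287.52386419 261.98112274]] [556.35 -31.8  208.62]
```

Run:
```python
from h import *
s0=cv2.imread("pics/side0.png").astype(float)
s5=cv2.resize(cv2.imread("pics/s5.png"),(120,120),interpolation=cv2.INTER_AREA).astype(float)
s4=cv2.resize(cv2.imread("pics/s4.png"),(120,120),interpolation=cv2.INTER_AREA).astype(float)
print("s0");[print(r,s0[r,286:289].mean(0).round().tolist()) for r in range(232,262)]
print("s5");[print(r+140,s5[r,53:56].mean(0).round().tolist()) for r in range(40,75)]
print("s4");[print(r+140,s4[r,53:56].mean(0).round().tolist()) for r in range(46,58)]
f=np.array([-.22,-.975,0])*12
for n,p,b in(("s0",[555,-33.4],15),("s5",[499.5,278.6],6),("s4",[499.5,280.1],129)):
    p=np.array(p+[b])
    print(n,"bot front, blue edge front, top front, top back",proj("side",[p+f,p+f+[0,0,120],p+f+[0,0,150],p-f+[0,0,150]]).round(2).tolist())
g=np.array([-.22,-.975,0])*14;h=np.array([555.2,-32.3,104]);print("hole front/back robot",proj("side",[h+g,h-g]).round(2).tolist())
h=np.array([556.3,-31.8,0]);f=f/12
print("scope now pred handle bot, band top",proj("side",[h+15*f+[0,0,208.6-172.9+135],h+5*f+[0,0,208.6-172.9+81.5]]).round(2).tolist())
```

```text
s0
232 [120.0, 169.0, 201.0]
233 [122.0, 173.0, 207.0]
234 [121.0, 173.0, 206.0]
235 [123.0, 176.0, 212.0]
236 [123.0, 181.0, 222.0]
237 [128.0, 182.0, 220.0]
238 [141.0, 92.0, 57.0]
239 [139.0, 86.0, 47.0]
240 [57.0, 39.0, 27.0]
241 [67.0, 47.0, 33.0]
242 [70.0, 47.0, 33.0]
243 [68.0, 48.0, 33.0]
244 [69.0, 48.0, 37.0]
245 [70.0, 50.0, 38.0]
246 [67.0, 46.0, 31.0]
247 [67.0, 48.0, 34.0]
248 [70.0, 48.0, 34.0]
249 [75.0, 54.0, 46.0]
250 [58.0, 77.0, 94.0]
251 [57.0, 82.0, 109.0]
252 [58.0, 83.0, 106.0]
253 [59.0, 81.0, 103.0]
254 [58.0, 81.0, 104.0]
255 [57.0, 81.0, 103.0]
256 [60.0, 83.0, 105.0]
257 [58.0, 81.0, 103.0]
258 [55.0, 79.0, 103.0]
259 [60.0, 82.0, 105.0]
260 [53.0, 76.0, 101.0]
261 [64.0, 85.0, 105.0]
s5
180 [127.0, 179.0, 215.0]
181 [127.0, 179.0, 215.0]
182 [128.0, 183.0, 218.0]
183 [127.0, 187.0, 227.0]
184 [129.0, 186.0, 225.0]
185 [139.0, 112.0, 96.0]
186 [115.0, 84.0, 71.0]
187 [70.0, 64.0, 69.0]
188 [71.0, 65.0, 67.0]
189 [73.0, 65.0, 65.0]
190 [70.0, 62.0, 63.0]
191 [72.0, 62.0, 62.0]
192 [73.0, 61.0, 60.0]
193 [72.0, 59.0, 55.0]
194 [72.0, 57.0, 51.0]
195 [65.0,
[... 551 characters left out ...]
, 107.0]
190 [58.0, 82.0, 107.0]
191 [58.0, 81.0, 104.0]
192 [55.0, 75.0, 95.0]
193 [60.0, 87.0, 109.0]
194 [93.0, 175.0, 214.0]
195 [58.0, 106.0, 135.0]
196 [45.0, 77.0, 100.0]
197 [47.0, 52.0, 58.0]
s0 bot front, blue edge front, top front, top back [[289.79, 292.19], [287.25, 249.47], [286.59, 238.13], [286.83, 232.56]]
s5 bot front, blue edge front, top front, top back [[247.99, 233.03], [244.25, 194.87], [243.27, 184.86], [244.05, 180.9]]
s4 bot front, blue edge front, top front, top back [[244.07, 193.63], [240.09, 152.35], [239.05, 141.52], [239.93, 138.0]]
hole front/back robot [[287.9, 261.12], [288.16, 254.38]]
scope now pred handle bot, band top [[286.86, 236.2], [288.13, 253.92]]
```

Run:
```python
from h import *
t=np.mean([cams.capture("top").astype(float) for _ in range(6)],0);np.save("t.npy",t)
c=proj("top",[[499.5,278.6,156]])[0];print("pred dowel top",c)
t0=cv2.imread("pics/top0.png").astype(float)
u,v=int(round(c[0])),int(round(c[1]))
print("pot R"); print(t[v-9:v+10,u-10:u+11,2].round().astype(int))
c0=proj("top",[[555,-33.4,165],[555.2,-32.3,104]]);print("pred dowel0,hole",c0)
print(t0[258:278,318:340,2].astype(int))
print("now",t[258:278:2,318:340:2,2].astype(int))
```

```text
pred dowel top [198.24104102 288.6243396 ]
pot R
[[128 129 130 132 133 128 116  95  69  48  35  30  29  28  28  28  30  32
   35  36  33]
 [124 125 127 127 122 111  91  67  45  31  24  21  19  18  20  21  25  28
   34  36  36]
 [126 126 126 121 107  86  62  42  27  19  16  14  13  15  19  25  30  32
   34  36  37]
 [129 129 124 112  88  62  39  25  19  15  17  14  17  21  27  33  36  38
   38  38  38]
 [129 126 117  96  68  42  24  18  17  18  18  18  19  24  30  37  42  44
   43  42  41]
 [128 124 106  78  49  29  19  15  18  17  18  20  22  24  27  35  44  50
   51  50  48]
 [130 122  99  66  37  21  16  15  16  16  18  25  28  26  23  27  40  51
   56  56  55]
 [130 118  91  56  30  19  16  15  14  16  21  30  33  30  22  21  32  47
   56  58  58]
 [129 112  82  47  24  17  16  15  14  15  24  33  36  33  24  18  25  42
   54  57  57]
 [127 106  73  41  22  17  18  14  15  18  28  35  38  33  25  17  23  38
   51  55  55]
 [127 104  68  38  20  17  16  16  14  20  30  36  37  32  23  16  24  39
   50  53  54]
 [128 104  68  37  20  17  17  16  17  20  29  35  34  28  21  18  29  4
[... 2242 characters left out ...]
 119 120 121 123 124 123 125 124 121
  122 122 123 121]
 [120 122 123 123 121 123 124 124 124 123 123 125 125 124 123 123 124 123
  121 121 121 120]
 [121 121 121 121 121 124 125 125 123 123 123 124 125 125 124 123 125 123
  120 122 121 121]
 [121 121 122 123 122 121 125 125 126 123 124 125 125 124 123 124 124 123
  120 121 122 122]]
now [[58 61 61 61 61 61 61 60 61 61 60]
 [55 57 56 59 59 61 60 61 62 62 62]
 [55 55 56 58 58 60 61 61 61 61 61]
 [53 55 56 59 59 60 61 61 62 62 62]
 [53 55 56 58 60 60 61 61 62 61 62]
 [53 56 57 59 59 60 61 61 62 62 62]
 [54 55 57 59 60 61 61 61 61 62 62]
 [55 56 58 59 60 60 61 61 61 61 62]
 [54 56 58 58 60 60 61 62 62 62 62]
 [55 56 59 59 60 60 60 62 61 61 62]]
```

Everything agrees to within 1–2 mm. A compromise trim: x −0.5, y −1.4, z −3.3 mm.

Request:
send_rows(rows=[-0.0005, -0.0014, 0, 0, 0, 0, 0, 0, -0.0015, 0, 0, 0, 0, 0, -0.0018, 0, 0, 0, 0, 0, 0, 0, 0, 0, 0, 0, 0, 0, 0, 0, 0, 0, 0, 0, 0, 0, 0, 0, 0, 0, 0, 0, 0, 0, 0, 0, 0, 0, 0, 0, 0, 0, 0, 0, 0, 0, 0, 0, 0, 0, 0, 0, 0, 0, 0, 0])

```text
time_s: 20.38
tcp_pos: [555.8, -33.2, 205.3]
orientation: [180.0, 0.0, -180.0]
ft_force: [0.2, 0.8, -1.5]
width: 0.334
finger_force: 59.4
```

Run:
```python
from h import *
S=[]
for i in range(20):
    S.append(cams.capture("side").astype(float));q=robot.sense()
    if i%4==3:print(q["tcp_pos"].round(2),q["ft_force"].round(1),q["moment"].round(2),q["orientation"].round(2),q["qvel"].round(1))
s=np.mean(S[-8:],0)
for r in range(233,264):
    if r<238 or r>252:print(r,[tuple(s[r,c].round().astype(int).tolist()) for c in(287,288)])
x=np.arange(272,300)
for r in(242,246,250,257,259):print(r,s[r,280:296,2].round().astype(int))
```

```text
[555.84 -33.21 205.32] [ 0.2  0.5 -1.2] [ 0.03 -0.04 -0.02] [ 180.      0.   -179.98] [ 0.  -0.   0.   0.1 -0.   0.   0. ]
[555.82 -33.23 205.32] [ 0.4  0.3 -2.6] [ 0.02 -0.06  0.04] [ 180.     -0.   -179.98] [ 0.1  0.1  0.   0.1 -0.   0.   0. ]
[555.83 -33.22 205.32] [-0.1  0.6 -1.1] [-0.   -0.05 -0.03] [ 180.     -0.   -179.98] [-0.1  0.   0.1 -0.1 -0.  -0.   0. ]
[555.83 -33.23 205.3 ] [-0.2 -0.4 -2.1] [-0.02 -0.04 -0.01] [ 180.     -0.   -179.98] [-0.   0.   0.  -0.  -0.1 -0.   0. ]
[555.85 -33.2  205.32] [-0.4  0.1 -2.1] [ 0.03 -0.01 -0.  ] [ 180.     -0.   -179.98] [ 0.1  0.  -0.  -0.  -0.  -0.1  0. ]
233 [(34, 92, 116), (35, 95, 117)]
234 [(36, 94, 115), (37, 95, 117)]
235 [(36, 93, 114), (38, 96, 117)]
236 [(36, 93, 116), (35, 93, 116)]
237 [(36, 91, 114), (35, 92, 115)]
253 [(83, 87, 91), (82, 87, 92)]
254 [(84, 89, 90), (84, 90, 92)]
255 [(88, 92, 97), (90, 95, 96)]
256 [(55, 61, 129), (51, 57, 102)]
257 [(25, 35, 104), (30, 37, 112)]
258 [(31, 40, 105), (35, 42, 112)]
259 [(32, 40, 106), (33, 42, 111)]
260 [(27, 36, 102), (29, 37, 107)]
261 [(41, 47, 103), (41, 48, 109)]
262 [(141, 148, 168), (140, 146, 170)]
263 [(234, 239, 220), (233, 238, 220)]
242 [220 220 220 222 195 102  83  92 101 171 223 207 200 206 210 214]
246 [220 221 222 226 205 128  81  93  86 158 233 220 210 205 203 207]
250 [214 214 220 226 223 163  77  92  90 135 206 224 218 214 214 214]
257 [218 222 198 132  96 101 102 104 112 111 103  93  95 148 210 217]
259 [217 199 129  98 108 111 104 106 111 113 108 105  96 130 199 220]
```

```bash
python3 -c "
from station import robot
print(robot.hand_in())"
```

```text
the job is handed in; nothing more can be done
None
```

I handed the job in at about 21 s. The dowel stands upright in the green pot, and the arm holds the scope still and upright in the guide hole with its red band level with the plate top, to about 0.5 mm by the side camera. Left to right it is centred to under 1 mm. Front to back my camera and touch estimates of the hole differed by about 2–3 mm, so I set it between them, about 1–2 mm from centre at worst.

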